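Turn the induction hob up to full by its touch slider

TASK

Bring the saucepan to the boil by turning the induction hob up with its touch slider: set the closed fingertips lightly on the shortest mark at the left end of the raised touch strip (left as the robot sees it), and trace gently along the strip, touching every mark in turn, to the longest mark at the right end. Finish with the fingertips still resting lightly on that last mark, the touch-and-hold for boost. Do not touch the round on/off key beyond it, and leave the hob, the saucepan and everything else standing where it is.

Things in the scene. Friction and masses are not known exactly. Their poses are not given: they have to be found in the camera images.
- hob: portable induction hob, black glass top, 290 wide (y) x 360 deep (x) x 52 tall mm, 2.4 kg, loose on the counter. Origin: centre of its underside; x to its back, y to its left as the robot sees it (within 0.4 rad of the world axes), z up. Its glass top lies on a soft seal and sinks about 1 mm for each 4 N pressed on it
- strip (a point): centre of the top face of the hob's touch strip: a dark glass bar 180 long (y) x 26 wide (x) mm along the hob's front, its flat top 55 mm above the counter and 3 mm proud of the glass. It carries five light printed bars as marks, 36 mm apart along y, growing from 5 mm long at the left end to 21 mm at the right. Axes as the hob's
- mark1: mark 1 of 5 on the touch strip, counted from the left: a printed bar 5 mm long (x) and 5 mm wide (y), the middle of a flush touch field 26 (x) x 10 (y) mm. Origin: its centre on the top face of the strip; axes as the hob's. The low end of the slider
- mark2: mark 2 of 5 on the touch strip, counted from the left: a printed bar 9 mm long (x) and 5 mm wide (y), the middle of a flush touch field 26 (x) x 10 (y) mm. Origin: its centre on the top face of the strip; axes as the hob's
- mark3: mark 3 of 5 on the touch strip, counted from the left: a printed bar 13 mm long (x) and 5 mm wide (y), the middle of a flush touch field 26 (x) x 10 (y) mm. Origin: its centre on the top face of the strip; axes as the hob's
- mark4: mark 4 of 5 on the touch strip, counted from the left: a printed bar 17 mm long (x) and 5 mm wide (y), the middle of a flush touch field 26 (x) x 10 (y) mm. Origin: its centre on the top face of the strip; axes as the hob's
- mark5: mark 5 of 5 on the touch strip, counted from the left: a printed bar 21 mm long (x) and 5 mm wide (y), the middle of a flush touch field 26 (x) x 10 (y) mm. Origin: its centre on the top face of the strip; axes as the hob's. The full-power end of the slider
- off_key: round on/off key printed on the glass, 20 mm across, 75 mm to the right (-y) of mark 5 and 1.5 mm lower than the strip's top. Origin: centre of its top face. Touching it would switch the hob off
- pan: covered stainless saucepan, 166 mm across, 117 tall with its lid knob, standing on the hob behind the touch strip (its front wall about 100 mm behind the strip's centre line); handle 205 mm long from the axis, along its own x. Origin: centre of its underside
- jar1: glass spice jar with chrome twist cap, 48 mm across, 83 tall, standing on the lazy Susan. Origin: centre of its underside
- jar2: glass spice jar with chrome twist cap, 48 mm across, 83 tall, standing on the lazy Susan. Origin: centre of its underside
- jar3: glass spice jar with chrome twist cap, 48 mm across, 83 tall, standing on the lazy Susan. Origin: centre of its underside
- mill: short wooden pepper mill, 54 mm across, 129 tall, standing on the lazy Susan. Origin: centre of its underside
- cellar: white ceramic lidded salt cellar, 68 mm across, 57 tall, on the counter close beside the hob's left edge. Origin: centre of its underside
- spoon: spoon with wooden handle and steel bowl, 190 mm long, in a white tray 220 x 75 x 14 mm close beside the hob's right edge. Origin: on the spoon, along x
- susan: lazy Susan at the robot's left: wooden tray 280 mm across, 34 tall. Origin: centre of its foot on the counter
- susan_tray (a joint): angle of the lazy Susan's tray, 0 at the start (rad); it turns easily
There are look-alikes about, which are no part of the job. Leave any blue or red look-alike of the cellar alone.

How it is judged:
On the way, in this order (a step that is already met when the one before it is completed fails the run):
1. the fingertips touch the first, shortest mark at the left end (contact force between the fingers and mark1 above 0.2 N), for 0.04 s.
2. the fingertips touch the second mark (contact force between the fingers and mark2 above 0.2 N), for 0.04 s.
3. the fingertips touch the third mark (contact force between the fingers and mark3 above 0.2 N), for 0.04 s.
4. the fingertips touch the fourth mark (contact force between the fingers and mark4 above 0.2 N), for 0.04 s.
5. the fingertips touch the fifth, longest mark at the right end (contact force between the fingers and mark5 above 0.2 N), for 0.04 s.
At the end, for the whole second after the job is handed in: the fingertips still rest on the fifth, longest mark (0.2 N or more there, under 20 N on the hob in all); the hob is within 12 mm of its start and flat; saucepan, jars, mill, cellar and spoon are within 20 mm of their starts and upright; the lazy Susan is within 0.15 rad of its start (contact force between the fingers and mark5 above 0.2 N and contact force between the fingers and hob below 20 N and not (distance of any of pan, jar1, jar2, jar3, mill, cellar, spoon from where it was at the start of the episode above 0.02 m or angle between any of pan, jar1, jar2, jar3, mill, cellar's own z axis and vertical above 0.25 rad or value of joint susan_tray above 0.15 rad or value of joint susan_tray below -0.15 rad) and not (distance of hob from where it was at the start of the episode above 0.012 m or angle between hob's own z axis and vertical above 0.03 rad)); the arm keeps its last pose, push and grip.
It fails at once if the hob is pressed hard (over 20 N) (contact force between the fingers and hob above 20 N).
It fails at once if the on/off key is touched (contact force between the fingers and off_key above 0.1 N).
It fails at once if the hob is shoved, lifted or tipped (over 12 mm) (distance of hob from where it was at the start of the episode above 0.012 m or angle between hob's own z axis and vertical above 0.03 rad).
It fails at once if the saucepan, a jar, the mill, the cellar, the spoon or the lazy Susan is disturbed, lifted or carried (over 20 mm, 0.25 rad of tilt or 0.15 rad of turn) (distance of any of pan, jar1, jar2, jar3, mill, cellar, spoon from where it was at the start of the episode above 0.02 m or angle between any of pan, jar1, jar2, jar3, mill, cellar's own z axis and vertical above 0.25 rad or value of joint susan_tray above 0.15 rad or value of joint susan_tray below -0.15 rad).
It also fails if it takes over 45 s, if anything falls off the work surface, if the arm or the gripper's body presses on something with over 40 N, if the wrist force passes 120 N, or if a joint passes its speed limit or range.

ROBOT

A 6-joint arm with a two-finger parallel gripper is mounted at the origin on the work surface. World frame = base frame: x ahead of the robot, y to its left, z up, the work surface at z = 0. Lengths are in m, angles in rad, forces in N, time in s.
With the tool pointing down it reaches from about 0.25 to 0.8 m from the base axis. Payload 3.9 kg.
Tool frame: the origin (TCP) lies at the very end of the fingers, on their centre line; the grasp point (between the pads) lies 19 mm behind it (manip.hold_point_z is the distance from the TCP to the grasp point, in m); z points along the fingers, y is the line along which they close (so a half turn about z gives the same grasp; the last joint's range is limited). The gripper opens to 85 mm and grips with 20 to 120 N. Pads are 22 mm wide; open, the fingers measure 114 mm over their backs; the gripper's body (76 mm by 85 mm) begins 54 mm behind the grasp point. The pads swing forward as they close: fully open they stand 13 mm farther back than shut.
Start: joints at [-1.336, 0.26, -0.138, 1.173, 0, 1.571], TCP at [0.122, -0.511, 0.231] pointing down, gripper open.
Joint ranges: [-2.78, 2.78], [-0.83, 1.72], [-1.28, 1.37], [-1.9, 2.12], [-1.57, 1.48], [-3.14, 3.14]. Speed limits (rad/s): [2.57, 2.57, 3.14, 3.14, 3.14, 3.14].

INTERFACE

Orientations are given as a unit quaternion [w, x, y, z].
In Python, from plant import manip, grab_frame, calibration, nets gives the robot as it stands.
- The arm moves only by the shell command python3 -m inch 'ROWS' [FORCE]. ROWS is JSON, one flat list of numbers, 7 for each row, row after row: the shift along the tool's x, y, z in mm, then the turn, a rotation vector about the tool's x, y, z in degrees, then the finger opening in mm, from 0 to 85.4. In form: [x, y, z, rx, ry, rz, gripper, x, y, z, rx, ry, rz, gripper, ...]. A call has 1 to 5 rows; each row shifts and turns the commanded pose from where the row before left it, along the tool's axes as they then stand; what a row does not reach is not made up. A row lasts 1/8 s, in which the tool goes at most 62.5 mm and 10.7 degrees, less where a joint would pass 70% of its speed; a pose out of reach is approached as far as the arm can. A call with a gripper value outside its range is refused whole. The fingers move at their own pace and stop on an object; FORCE is the grip in N (left out, the last holds). Time passes only in rows, so rows that do not move let the fingers close. It gives the time, the measured TCP pose, the force, the opening and the grip force at its end, in the units of the state.
- manip.observe(): the state, without advancing time (a new reading comes with each control period).
- grab_frame(name): name is "side" or "top" or "wrist"; returns the picture (480x640x3 uint8, red, green, blue); there is no depth.
- calibration(name): a dict with "fx", "fy", "cx", "cy" (pixels), "view" (4x4, takes a point from world to camera coordinates). Camera axes: x right, y up, looking along -z (the intrinsics and any distortion apply to the point x, -y, -z); pixel columns grow to the right and rows downward; lengths in m; the calibration is good to about 2 mm. A picture is of the moment at which its call begins: read the wrist's pose just before it. calibration takes no time and is no camera call; for the wrist camera it gives the pose at the moment of the call.
- manip.close_job(): hands the job in; it is judged then, once.
Trained networks look in the newest picture that a camera, given by its name, has taken for a name from the list of things; names that differ only in an ending like _2 or _b are one class to them, and where a whole thing is asked for, a point or a joint stands for the part that bears it (a point fixed in the world has none). Each returns a list of dicts, best first, with "score" (0 to 1); they miss things now and then, are a little off and sometimes report something else, mostly with a low value. They report only what shows in the picture. A call takes as long as a camera call. They do not tell look-alikes from the thing itself.
- nets.regions_of(camera, thing): "region" (480x640 bool, what is visible of it) and "box" ([centre column, centre row, width, height] in pixels, round what is visible of it).
- nets.place_of(camera, thing): "point" ([column, row] in pixels: a listed point, or the origin of a listed thing).
The state is a dict: "time": time; "q": joint angles; "joint_vel": joint speeds; "effort": joint torques, N m; "position": TCP position; "ee_rot": TCP orientation; "contact_force": force on the tool from outside, world axes, zero at the start; "wrist_torque": the same for the moment, N m; "gripper_width": finger opening in m; "grasp_force": force on a finger pad.
Only numpy, scipy, OpenCV 4.12 (cv2) and the standard library are available. Lean on these libraries where they do the work, as an engineer would, in place of code of your own. Each camera call takes 0.05 s, during which the arm holds its last target. There are 200 camera calls.

## Working session

There is one attempt and no reset: what is moved stays moved. The work goes in short steps, Python scripts to look and compute and a shell command to move; the robot and the scene stay as the last step left them, time stands still between calls to the robot, and variables do not carry over. Pictures are saved under pics/ and viewed, at most 10 in all, crops included, and the job is handed in when it is done.

```bash
mkdir -p pics; cat > h.py <<'E'
import numpy as np, cv2
from plant import manip, grab_frame, calibration, nets
def ray(c,px,z):
    V=np.array(c["view"]);R=V[:3,:3];t=V[:3,3]
    d=R.T@np.array([(px[0]-c["cx"])/c["fx"],-(px[1]-c["cy"])/c["fy"],-1.0]);o=-R.T@t
    return o+d*(z-o[2])/d[2]
def save(im,n): cv2.imwrite("pics/"+n,im[:,:,::-1])
E
python3 - <<'E'
from h import *
s=manip.observe();print(s["time"],s["position"],s["ee_rot"],s["gripper_width"],s["contact_force"])
im={}
for n in("top","side"):
    im[n]=grab_frame(n);c=calibration(n)
    print(n,{k:v for k,v in c.items() if k!="view"})
    for t,z in(("strip",.055),("mark1",.055),("mark5",.055),("off_key",.0535),("pan",.052),("hob",0)):
        for r in nets.place_of(n,t)[:2]: print(n,t,round(r["score"],2),np.round(r["point"],1),np.round(ray(c,r["point"],z),4))
save(im["top"],"top.png");save(im["side"],"side.png")
E
```

```text
0.0 [ 0.12195106 -0.5098951   0.23043185] [-1.02397125e-03  9.93119183e-01  1.17103465e-01 -1.31844447e-04] 0.08568575179164825 [-0.13973807  0.30124257 -0.25529884]
top {'fx': 575.4459618952849, 'fy': 575.4459618952849, 'cx': 310.75954794123936, 'cy': 242.48714744912363}
top strip 0.56 [390.4 265.9] [ 0.5278 -0.0471  0.055 ]
top mark1 0.27 [221.1 270.4] [0.5117 0.3886 0.055 ]
top mark5 0.27 [221.1 270.4] [0.5117 0.3886 0.055 ]
top off_key 0.36 [449.6 265.1] [ 0.5315 -0.1987  0.0535]
top pan 0.56 [402.  193.5] [ 0.7174 -0.0783  0.052 ]
top hob 0.86 [397.4 212.5] [ 0.6756 -0.0728  0.    ]
side {'fx': 590.5158078301561, 'fy': 590.5158078301561, 'cx': 315.1951041942554, 'cy': 239.55547951953656}
side strip 0.68 [298.4 306.6] [ 0.523  -0.0562  0.055 ]
side mark1 0.6 [307.  332.4] [ 0.5347 -0.1323  0.055 ]
side mark5 0.6 [307.  332.4] [ 0.5347 -0.1323  0.055 ]
side off_key 0.51 [303.5 361.9] [ 0.5236 -0.2066  0.0535]
side off_key 0.22 [298.1 185.7] [0.5504 0.4614 0.0535]
side pan 0.72 [400.9 309.8] [ 0.7216 -0.074   0.052 ]
side hob 0.76 [373.5 330.1] [ 0.6719 -0.0706  0.    ]
```

View pics/top.png

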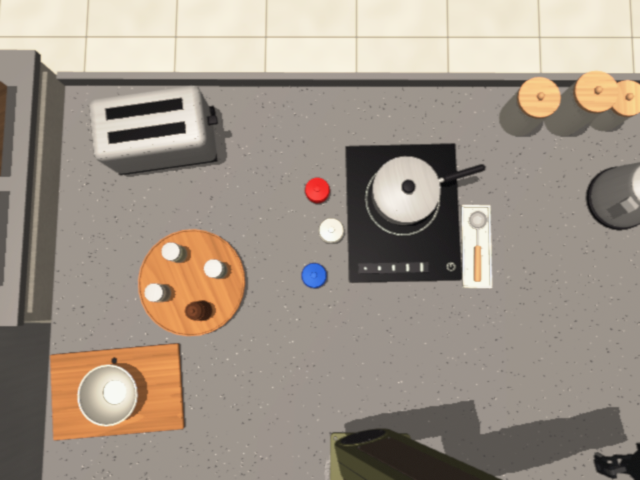

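View pics/side.png

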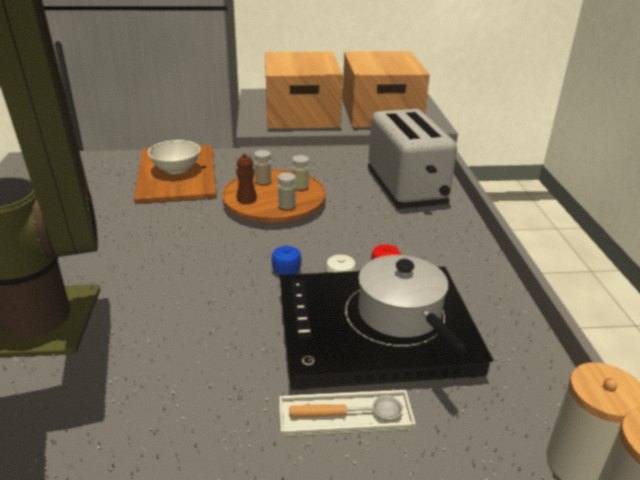

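The top and side views show a single hob. In the top view the marks lie at roughly (365,268), (379,268), (393,268), (408,267) and (422,267), and the key is at (451,267). The white cellar is at (331,231), with blue and red look-alikes nearby. I'll measure the marks and check an enlarged crop.

```bash
python3 - <<'E'
from h import *
out=[]
for n,(a,b,r0,r1) in {"top":(355,460,258,277),"side":(285,320,275,370)}.items():
    im=cv2.imread(f"pics/{n}.png");g=im.max(2)[r0:r1,a:b].astype(float);c=calibration(n)
    m=(g>110).astype(np.uint8);k,l,st,_=cv2.connectedComponentsWithStats(m)
    for i in range(1,k):
        if st[i,4]<3: continue
        mm=cv2.dilate((l==i).astype(np.uint8),np.ones((3,3)));w=np.clip(g-50,0,None)*mm;y,x=np.mgrid[r0:r1,a:b]
        p=[(x*w).sum()/w.sum(),(y*w).sum()/w.sum()];print(n,np.round(p,1),st[i,4],np.round(ray(c,p,.055),4))
    out.append(cv2.resize(im[r0-8:r1+8,a-5:b+5],None,fx=4,fy=4,interpolation=2) )
h=max(o.shape[0] for o in out);print(h)
cv2.imwrite("pics/crop.png",np.hstack([cv2.copyMakeBorder(o,0,h-o.shape[0],0,5,0) for o in out]))
s=manip.observe();print(s["q"])
E
```

```text
top [407.2 267.1] 29 [ 0.5252 -0.0901  0.055 ]
top [421.3 266.8] 33 [ 0.5264 -0.1261  0.055 ]
top [450.4 265.4] 27 [ 0.5306 -0.2004  0.055 ]
top [393.1 267.3] 25 [ 0.5244 -0.054   0.055 ]
top [365. 268.] 11 [0.5218 0.018  0.055 ]
top [378.9 267.8] 20 [ 0.5225 -0.0177  0.055 ]
side [297.2 284.1] 4 [0.5245 0.0172 0.055 ]
side [298.7 294.8] 11 [ 0.5255 -0.0189  0.055 ]
side [300.3 306.1] 18 [ 0.5267 -0.0548  0.055 ]
side [302. 318.] 25 [ 0.5279 -0.0907  0.055 ]
side [303.7 330.5] 37 [ 0.529  -0.1268  0.055 ]
side [302.8 360.6] 3 [ 0.5226 -0.2049  0.055 ]
side [285.5 365. ] 10 [ 0.4923 -0.2137  0.055 ]
side [306.4 363.4] 4 [ 0.5283 -0.2123  0.055 ]
444
[-1.33601254e+00  2.59969047e-01 -1.38077351e-01  1.17269200e+00
 -2.67329177e-05  1.57081208e+00]
```

View pics/crop.png

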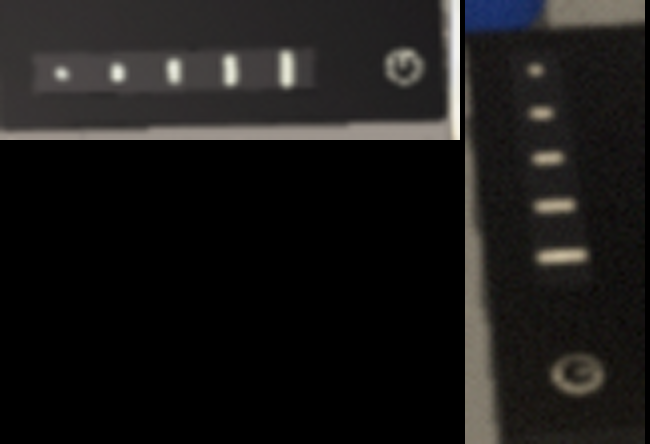

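```bash
python3 -m inch '[20,-50,0,0,0,-9.5,0,20,-50,0,0,0,-9.5,0,20,-50,0,0,0,-9.5,0]' 20
```

```text
time: 1.08
position: [0.119, -0.3491, 0.2312]
ee_rot: [0.0, 0.933, 0.361, 0.0]
contact_force: [0.8, -0.7, 0.4]
gripper_width: 0.0324
grasp_force: 0.0
```

Both cameras agree to 2 mm: the five marks run from (0.523, 0.018) to (0.528, -0.127), 36 mm apart, so the hob is turned about 1.8°. The crop shows the bars growing left to right with the key beyond, as described. I'll turn the closed fingers so that their 22 mm width lies along the strip.

```bash
python3 -m inch '[61,0,0,0,0,-9.9,0,60,10,0,0,0,-9.9,0,57,21,0,0,0,-9.9,0,53,30,0,0,0,-9.9,0,47,39,0,0,0,-9.9,0]'
```

```text
time: 1.7
position: [0.3468, -0.1454, 0.2318]
ee_rot: [0.001, 0.696, 0.718, 0.0]
contact_force: [0.4, -1.0, 0.1]
gripper_width: -0.0001
grasp_force: 0.0
```

```bash
python3 -m inch '[39,45,20,0,0,0,0,39,45,20,0,0,0,0,39,45,20,0,0,0,0,39,45,20,0,0,0,0,0,0,0,0,0,0,0]'; python3 - <<'E'
from h import *
s=manip.observe();c=calibration("wrist");im=grab_frame("wrist");save(im,"w1.png")
print(s["position"],s["ee_rot"],s["contact_force"])
R=np.array(c["view"])
np.save("wv.npy",R);print(c["fx"],c["cx"],c["cy"])
for p in [(.523,.018,.055),(.5238,-.018,.055),(.5277,-.1265,.055),tuple(s["position"])]:
    q=R@np.array([*p,1]);print(p,c["cx"]+c["fx"]*q[0]/-q[2],c["cy"]-c["fy"]*q[1]/-q[2])
E
```

```text
time: 2.33
position: [0.5225, 0.0155, 0.1497]
ee_rot: [-0.001, 0.696, 0.718, -0.0]
contact_force: [-0.8, -1.2, -0.8]
gripper_width: 0.0
grasp_force: 0.0
[0.52251485 0.01548364 0.14974089] [-5.50816982e-04  6.96444931e-01  7.17610005e-01 -1.86987726e-04] [-0.79425444 -1.19693406 -0.76859869]
393.86503073799895 317.76013743808073 242.2231210217355
(0.523, 0.018, 0.055) 318.1343056509608 243.14078272288333
(0.5238, -0.018, 0.055) 317.67086927913346 296.99549932300795
(0.5277, -0.1265, 0.055) 318.5361582153423 437.73696918509165
(np.float64(0.5225148540367341), np.float64(0.015483635233502317), np.float64(0.14974088686895837)) 316.4542643116852 312.9639316643935
```

View pics/w1.png

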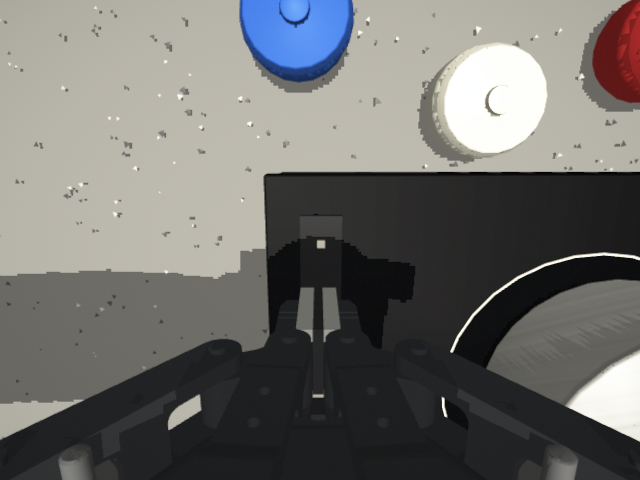

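The wrist view shows mark 1 at (321,244), against a prediction of (318,243). That puts it about 2 mm further in x, which agrees with the side camera. Descending.

```bash
python3 -m inch '[2,2,40,0,0,0,0,0,0,40,0,0,0,0,0,0,9,0,0,0,0,0,0,0,0,0,0,0,0,0,0,0,0,0,0]'
```

```text
time: 3.0
position: [0.5237, 0.0145, 0.0645]
ee_rot: [0.001, 0.698, 0.716, 0.001]
contact_force: [-0.2, 0.4, 0.2]
gripper_width: -0.0
grasp_force: 0.0
```

```bash
python3 -m inch '[2,1,4,0,0,0,0,0,0,1,0,0,0,0,0,0,1,0,0,0,0,0,0,0,0,0,0,0]'; for i in 1 2; do python3 -m inch '[0,0,0,0,0,0,0]' | sed -n 2,4p; done
```

```text
time: 3.5
position: [0.5232, 0.017, 0.0566]
ee_rot: [-0.0, 0.698, 0.716, -0.0]
contact_force: [-0.4, -0.7, -0.4]
gripper_width: -0.0003
grasp_force: 0.0
position: [0.5233, 0.0169, 0.0567]
ee_rot: [-0.0, 0.698, 0.716, -0.0]
contact_force: [-0.1, -0.4, -0.5]
position: [0.5233, 0.0169, 0.0567]
ee_rot: [-0.0, 0.698, 0.716, -0.0]
contact_force: [-0.6, -1.3, -0.1]
```

```bash
python3 -m inch '[0,1,1.5,0,0,0,0,0,0,0,0,0,0,0]'; python3 -m inch '[0,0,0.5,0,0,0,0,0,0,0,0,0,0,0]'|sed -n 2,4p;  python3 -m inch '[0,0,0.5,0,0,0,0,0,0,0,0,0,0,0]'|sed -n 2,4p
```

```text
time: 4.0
position: [0.5245, 0.017, 0.0552]
ee_rot: [0.0, 0.698, 0.716, 0.0]
contact_force: [0.2, -0.2, 1.4]
gripper_width: 0.0
grasp_force: 0.2
position: [0.5245, 0.0169, 0.0549]
ee_rot: [0.0, 0.698, 0.716, 0.0]
contact_force: [-0.6, 0.4, 1.6]
position: [0.5245, 0.017, 0.0544]
ee_rot: [0.0, 0.698, 0.716, 0.0]
contact_force: [-0.1, 0.2, 3.4]
```

```bash
python3 -m inch '[-9,0,0.2,0,0,0,0,-9,0.2,0,0,0,0,0,-9,0,0,0,0,0,0,-9,0,0,0,0,0,0,0,0,0,0,0,0,0]'
```

```text
time: 5.12
position: [0.5257, -0.0206, 0.0541]
ee_rot: [0.001, 0.699, 0.715, -0.001]
contact_force: [0.5, -0.5, 4.7]
gripper_width: 0.0
grasp_force: 2.3
```

```bash
python3 -m inch '[-8.5,0,0,0,0,0,0,-8.5,0.2,0,0,0,0,0,-8.5,0,0,0,0,0,0,-8.5,0,0,0,0,0,0,0,0,0,0,0,0,0]'
```

```text
time: 5.75
position: [0.5265, -0.0545, 0.054]
ee_rot: [0.001, 0.699, 0.716, -0.001]
contact_force: [-0.6, -0.1, 4.4]
gripper_width: 0.0
grasp_force: 2.5
```

```bash
python3 -m inch '[-9,0,0,0,0,0,0,-9,0.2,0,0,0,0,0,-9,0,0,0,0,0,0,-9,0,0,0,0,0,0,0,0,0,0,0,0,0]'
```

```text
time: 6.38
position: [0.5275, -0.0901, 0.054]
ee_rot: [0.0, 0.698, 0.716, -0.001]
contact_force: [-0.2, 0.8, 4.4]
gripper_width: 0.0002
grasp_force: 2.5
```

```bash
python3 -m inch '[-9,0,0,0,0,0,0,-9,0.2,0,0,0,0,0,-9,0,0,0,0,0,0,-9,0,0,0,0,0,0,0,0,0,0,0,0,0]'; python3 -m inch '[0,0,0,0,0,0,0,0,0,0,0,0,0,0]'; python3 - <<'E'
from h import *
a=cv2.imread("pics/top.png");b=grab_frame("top");save(b,"top2.png")
w=grab_frame("wrist");save(w,"w2.png");print(manip.observe()["contact_force"])
i=cv2.imread("pics/top2.png")
c=np.hstack([cv2.resize(i[140:300,300:500],None,fx=2,fy=2),cv2.resize(a[140:300,300:500],None,fx=2,fy=2)])
cv2.imwrite("pics/cmp.png",c)
E
```

```text
time: 7.0
position: [0.5285, -0.126, 0.054]
ee_rot: [0.0, 0.698, 0.716, -0.001]
contact_force: [-0.3, 1.7, 7.0]
gripper_width: -0.0002
grasp_force: 2.6
time: 7.25
position: [0.5285, -0.126, 0.054]
ee_rot: [0.001, 0.698, 0.716, -0.001]
contact_force: [-0.4, -0.4, 6.2]
gripper_width: 0.0002
grasp_force: 2.5
[-0.4984969  -1.87463681  5.32325139]
```

View pics/cmp.png

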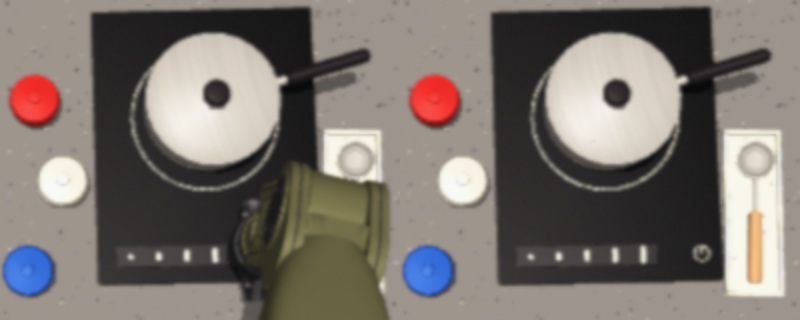

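View pics/w2.png

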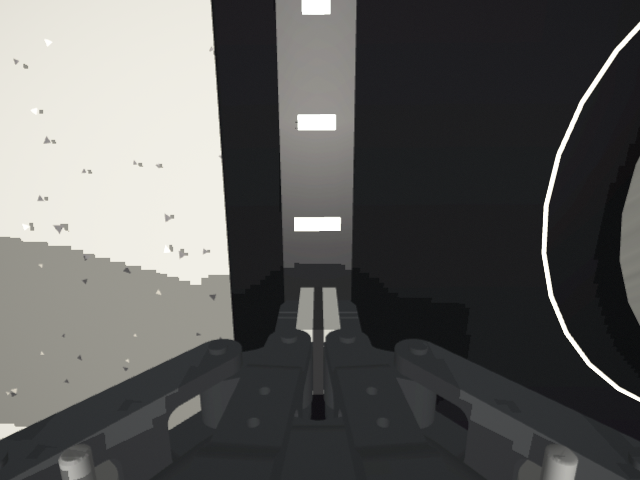

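The hob, pan, cellar and spoon are unmoved between the two top views. The wrist view shows marks 3, 4 (318,223) and the rest behind the fingertips, which sit centred on the strip over mark 5 with about 5 N of force. Handing in.

```bash
python3 -c "
from plant import manip
print(manip.close_job())"
```

```text
the job is handed in; nothing more can be done
None
```

I traced the slider from mark 1 to mark 5 and handed the job in with the fingertips resting on mark 5 at about 5 N; the on/off key was not approached and nothing visible in the final pictures had moved, but no verdict was returned.

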